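Set the jeweller's tilting plate on a gauge block

ROBOT

A 7-joint arm with a two-finger parallel gripper is mounted at the origin on the work surface. World frame = base frame: x ahead of the robot, y to its left, z up, the work surface at z = 0. Lengths are in m, angles in degrees, forces in N, time in s.
With the tool pointing down it reaches from about 0.4 to 0.85 m from the base axis. Payload 4.4 kg.
Tool frame: the origin (TCP) lies on the centre line of the jaws, within the pads' length; the fingertips stand 14 mm ahead of it and the grasp point (between the pads) lies 5 mm behind it; z points along the fingers, y is the line along which they close (so a half turn about z gives the same grasp; the last joint's range is limited). The gripper opens to 94 mm and grips with 3 to 60 N. Pads are 16 mm wide; open, the fingers measure 119 mm over their backs; the gripper's body (75 mm by 177 mm) begins 78 mm behind the grasp point.
Start: joints at [-68.056, 36.005, 2.206, 86.941, -1.547, 57.084, -1.146], TCP at [0.282, 0.586, 0.219] pointing down, gripper open.
Joint ranges: [-175.42, 175.42], [-21.48, 121.26], [-71.46, 75.88], [10.55, 141.38], [-63.04, 243.04], [13.31, 113.54], [-168.57, 168.57]. Speed limits (degrees/s): [147.25, 147.25, 180, 180, 180, 180, 180].

INTERFACE

Orientations are given as [roll, pitch, yaw] about the fixed x, y, z axes, in that order (R = Rz(yaw) Ry(pitch) Rx(roll)).
In Python, from workcell import manip gives the robot as it stands.
- The arm moves only by the tool step_arm, never from a script. Its argument "steps" is a list of rows, each a list of 3 entries, a list of its own where there are three numbers: the turn, a rotation vector about the world's x, y, z in degrees, then the shift along the world's x, y, z in mm, then the closure, from -1 (fully open) to 1 (shut). In form: [[[wx, wy, wz], [x, y, z], fingers], ...]. A call has 1 to 8 rows; each row is the pose to reach, as a shift and turn from the pose commanded when the call began; what a row does not reach only later rows make up. A row lasts 1/12 s, in which the tool goes at most 41.7 mm and 7.16 degrees, less where a joint would pass 70% of its speed; a pose out of reach is approached as far as the arm can. A call with a gripper value outside its range is refused whole. The fingers move at their own pace and stop on an object; the grip force is fixed at half the most. Time passes only in rows, so rows that repeat a pose let the fingers close. It gives the time, the measured TCP pose, the force, the opening and the grip force at its end, in the units of the state.
- manip.sense(): the state, without advancing time (a new reading comes with each control period).
- manip.capture(name): name is "side" or "top"; returns a dict with "pixels" (384x512x3 uint8, red, green, blue), "fx", "fy", "cx", "cy" (pixels), "R" (3x3) and "t" (3): a world point X has camera coordinates R X + t. Camera axes: x right, y down, z forward; pixel columns grow to the right and rows downward; lengths in m; the calibration is good to about 2 mm. A picture is of the moment at which its call begins. There is no depth.
- manip.hand_in(): hands the job in; it is judged then, once.
The state is a dict: "t": time; "joint_pos": joint angles; "qd": joint speeds; "tau": joint torques, N m; "ee_pos": TCP position; "eef_rot": TCP orientation; "force": force on the tool from outside, world axes, zero at the start; "moment": the same for the moment, N m; "width": opening from 0.0 (shut) to 1.0 (fully open); "finger_force": force on a finger pad.
Only numpy, scipy, OpenCV 4.12 (cv2) and the standard library are available. Lean on these libraries where they do the work, as an engineer would, in place of code of your own. Each camera call takes 0.05 s, during which the arm holds its last target. There are 200 camera calls.

TASK

Set the tilting plate to its working angle. Of the three square steel gauge blocks on the bench, take the middle-height one and stand it upright on the plate's base, where the bar under the plate's free edge will come down; then tip the raised plate over until its bar rests on the block, and let go.

Things in the scene. Friction and masses are not known exactly. Their poses are not given: they have to be found in the camera images.
- base: Dark steel base, 180 (x) x 100 (y) x 12 mm, screwed to the bench (z = 0). Origin: centre of its underside; x runs from the hinge (robot's side) to the free end. Hinge axis along y at x = -70 mm, 18 mm above the bench, in two ears (y = +-44 mm, 30 mm tall). On the 38 mm block the bar comes down at x = +54 mm, y = 0: the block's centre goes there, on the base's top (z = 12 mm).
- plate (a joint): Angle (rad) of the hinged aluminium plate: 0 flat, 1.57 upright; starts at 1.3 to 1.6. 78 mm wide, 8 mm thick, reaching 140 mm from the hinge axis. A 12 mm bar under its free edge, axis 130 mm from the hinge, gives sin(angle) = block height / 130 mm: 0.297 on the 38 mm block. Stiff damped hinge: stays put above 1.0 rad, sinks by itself below 0.8 rad in about 3 s.
- push_point (a point): Point on the plate's upper face, midway across it, 115 mm from the hinge axis along the plate; this face lies 12 mm above the plane through the axes of hinge and bar. When the plate is raised the face looks to the robot: pushing it here away from the robot and then down (1 to 5 N) tips the plate over.
- block_mid: The middle-height gauge block: plain steel, 30 x 30 mm square, 38 mm tall, about 0.27 kg, a small dark spot on its top, standing on the bench. Origin: centre of its underside; z up, x and y square to its sides. The other two look the same but are 20 and 56 mm tall; the three stand at least 90 mm apart, in any order.
There are look-alikes about, which are no part of the job. Leave any brown or orange look-alike of the block_mid alone.

How it is judged:
By the outcome, as a careful person would: the job done as asked, in the order asked, and still so for the second after the job is handed in, with the robot touching nothing.
It also fails if it takes over 64 s, if anything falls off the work surface, if the arm or the gripper's body presses on something with over 40 N, if the wrist force passes 120 N, or if a joint passes its speed limit or range.

## Working session

There is one attempt and no reset: what is moved stays moved. The work goes in short steps, Python scripts to look and compute and a tool call to move; the robot and the scene stay as the last step left them, time stands still between calls to the robot, and variables do not carry over. Pictures are saved under pics/ and viewed, at most 10 in all, crops included, and the job is handed in when it is done.

Besides the shell and the picture viewer there is one more tool, called by a JSON object that holds its "method" and its "body", one argument or row to a line. step_arm: Moves the arm, as the interface text tells. Its arguments: {"type":"object","properties":{"steps":{"type":"array"}},"required":["steps"]}

```bash
mkdir -p pics; cat > h.py <<'E'
import numpy as np, cv2
from workcell import manip
def cap(n,f=None):
    c=manip.capture(n)
    if f: cv2.imwrite('pics/'+f,cv2.cvtColor(c['pixels'],cv2.COLOR_RGB2BGR))
    return c
def ray(c,u,v):
    R=np.array(c['R']);t=np.array(c['t'])
    return -R.T@t, R.T@np.array([(u-c['cx'])/c['fx'],(v-c['cy'])/c['fy'],1])
def atz(c,u,v,z):
    o,d=ray(c,u,v); return o+d*(z-o[2])/d[2]
def proj(c,X):
    p=np.array(c['R'])@np.array(X)+np.array(c['t']); return np.array([c['fx']*p[0]/p[2]+c['cx'],c['fy']*p[1]/p[2]+c['cy']])
def tri(c1,p1,c2,p2):
    o1,d1=ray(c1,*p1);o2,d2=ray(c2,*p2)
    s=np.linalg.lstsq(np.c_[d1,-d2],o2-o1,rcond=None)[0]
    a=o1+s[0]*d1;b=o2+s[1]*d2
    return (a+b)/2,np.linalg.norm(a-b)
E
python3 - <<'E'
from h import *
import pickle
d={n:cap(n,n+'0.png') for n in('top','side')}
pickle.dump(d,open('c0.pkl','wb'))
for n in d: c=d[n];print(n,c['fx'],np.round(-np.array(c['R']).T@c['t'],3),np.round(c['R'],2).tolist())
s=manip.sense();print(s)
a,b=d['top']['pixels'],d['side']['pixels']
E
```

```text
top 394.67446989702603 [ 0.519 -0.017  0.705] [[-0.03, -1.0, 0.01], [-1.0, 0.03, -0.08], [0.08, -0.01, -1.0]]
side 408.5591153417124 [0.495 0.498 0.66 ] [[-1.0, -0.08, -0.0], [-0.06, 0.76, -0.64], [0.05, -0.64, -0.77]]
{'t': 0.1, 'joint_pos': array([-68.05813343,  36.05353165,   2.20284473,  86.98939742,
        -1.54686831,  57.08306171,  -1.1448016 ]), 'qd': array([ 0.02206762, -0.10899901,  0.03895485, -0.02448274,  0.02132814,
       -0.01282055, -0.06107504]), 'tau': array([ 4.09955566e-03, -5.50775635e+01,  1.14725824e+00, -1.87112725e+01,
       -5.22191415e-02,  1.92398485e-02,  5.40393467e-05]), 'ee_pos': array([0.28172842, 0.58514354, 0.21865192]), 'eef_rot': array([-1.79903694e+02,  1.10828576e-03,  1.54289173e+02]), 'force': array([ 0.70788349,  0.95560689, -0.61738685]), 'moment': array([-0.01009852,  0.00485525, -0.00941308]), 'finger_force': 0.0, 'width': 0.9977715265240995}
```

View pics/top0.png

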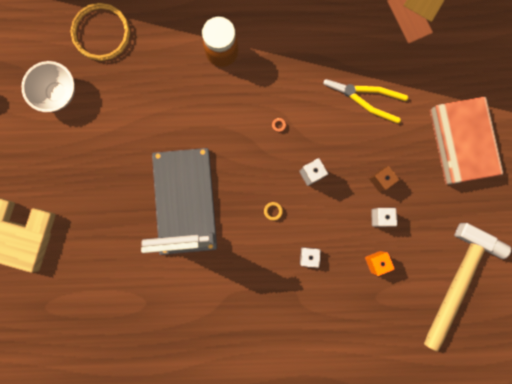

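View pics/side0.png

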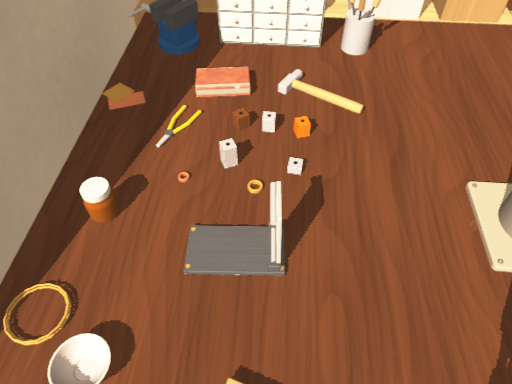

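Top view: three white blocks at (315,171), (384,217) and (311,258), plus brown and orange look-alikes. The base spans about (153–215, 150–250) with the plate upright at row 243. In the side view the blocks are at (229,152), which looks tall, (269,121), and (296,165), which looks short. I'll enlarge these areas.

```bash
python3 - <<'E'
from h import *
import pickle
d=pickle.load(open('c0.pkl','rb'))
def cr(n,u,v,w,h,k):
    im=cv2.cvtColor(d[n]['pixels'],cv2.COLOR_RGB2BGR)[v:v+h,u:u+w]
    return cv2.resize(im,None,fx=k,fy=k,interpolation=cv2.INTER_CUBIC)
a=cr('top',135,140,100,120,5)
b=cr('side',175,170,120,112,5)
c=cr('top',295,150,110,125,5)[:600]
e=cr('side',210,100,110,80,5)
def join(x,y):
    H=max(x.shape[0],y.shape[0]); p=lambda i:cv2.copyMakeBorder(i,0,H-i.shape[0],0,0,cv2.BORDER_CONSTANT)
    return np.hstack([p(x),p(y)])
cv2.imwrite('pics/a1.png',cv2.resize(a,(500,600)));cv2.imwrite('pics/b1.png',b)
cv2.imwrite('pics/e1.png',cv2.resize(join(cr('top',295,150,100,115,4),cr('side',215,100,100,80,4)),None,fx=1,fy=1))
E
```

```text
(no output)
```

View pics/a1.png

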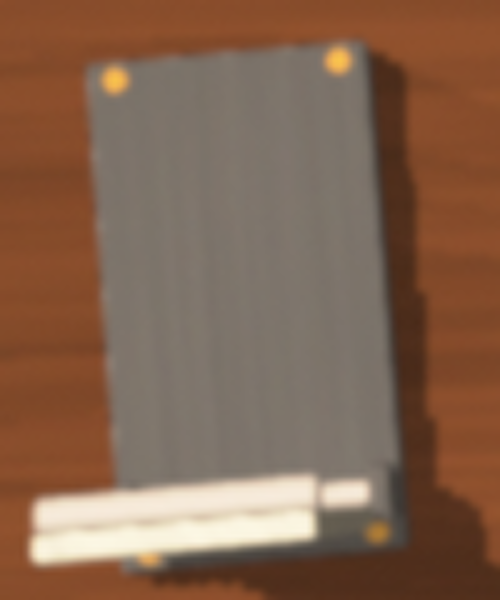

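View pics/b1.png

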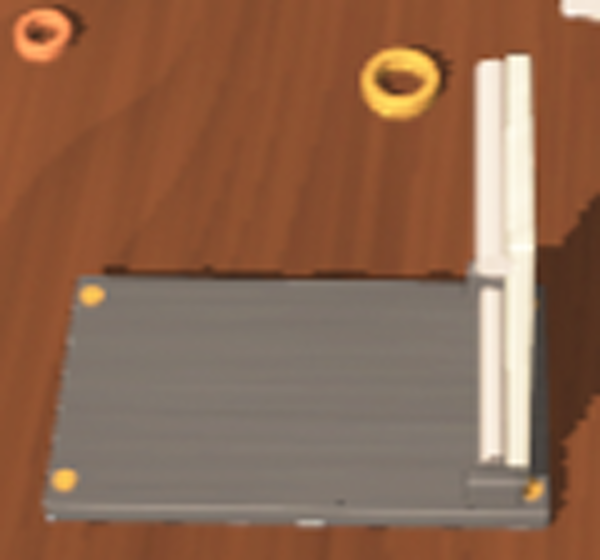

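View pics/e1.png

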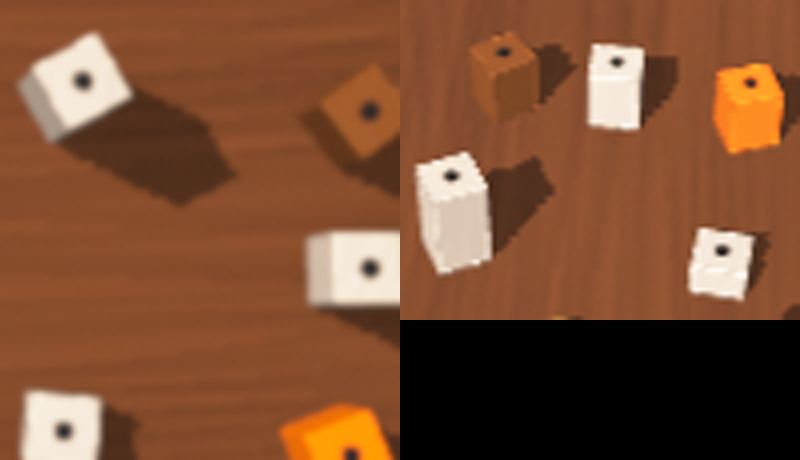

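The crops show the spots: tall in the top crop (83,81) / side crop (51,176), mid (370,268) / (217,62), short (64,430) / (322,250). Base screws and corners are clear in both crops.

```bash
python3 - <<'E'
from h import *
import pickle
d=pickle.load(open('c0.pkl','rb'));T,S=d['top'],d['side']
def m(p,o,k): return [(p[i]+.5)/k-.5+o[i] for i in(0,1)]
for n,p,q in(('tall',(83,81),(51,176)),('mid',(370,268),(217,62)),('short',(64,430),(322,250))):
    X,e=tri(T,m(p,(295,150),4),S,m(q,(215,100),4));print(n,X.round(4),round(e,4))
for n,p,q in(('s++',(115,81),(65,480)),('s+-',(338,61),(92,295)),('s-+',(150,558),(532,490)),('c++',(88,66),(45,508)),('c+-',(362,42),(78,278))):
    a=m(p,(135,140),5);b=m(q,(175,170),5)
    X,e=tri(T,a,S,b);print(n,X.round(4),round(e,4),'z12:',atz(T,*a,.012)[:2].round(4),atz(S,*b,.012)[:2].round(4))
# mid block side-face: top corners in side crop
for p in((190,43),(243,47),(240,73),(188,69)): print(atz(S,*m(p,(215,100),4),.038)[:2].round(4))
# top-view corners of mid: detect
g=T['pixels'][200:235,360:410].astype(int); mk=(g.min(2)>195).astype(np.uint8)
c=max(cv2.findContours(mk,0,1)[0],key=cv2.contourArea); r=cv2.minAreaRect(c); bx=cv2.boxPoints(r)+[360,200]
print(r);print(np.array([atz(T,*x,.038)[:2] for x in bx]).round(4))
E
```

```text
tall [ 0.6106 -0.1257  0.0529] 0.0012
mid [ 0.5298 -0.2481  0.0345] 0.0009
short [ 0.4638 -0.1177  0.0173] 0.0012
s++ [0.6488 0.1468 0.0099] 0.0013 z12: [0.6478 0.1462] [0.649  0.1479]
s+- [0.6539 0.0675 0.0103] 0.0011 z12: [0.653  0.0672] [0.6541 0.0686]
s-+ [0.4812 0.136  0.0089] 0.0031 z12: [0.4798 0.1353] [0.4828 0.1379]
c++ [0.6547 0.157  0.0071] 0.0007 z12: [0.6534 0.1557] [0.6539 0.1595]
c+- [0.661  0.059  0.0086] 0.0014 z12: [0.6597 0.0586] [0.6609 0.0613]
[ 0.5471 -0.2597]
[ 0.5157 -0.2586]
[ 0.5161 -0.2352]
[ 0.5464 -0.2362]
((26.5, 16.5), (15.0, 17.0), 90.0)
[[ 0.5426 -0.232 ]
 [ 0.5419 -0.261 ]
 [ 0.5165 -0.2596]
 [ 0.5173 -0.2308]]
```

{"method": "step_arm", "body": {
  "steps": [
    [[0,0,24],[150,-286,30],-1],
    [[0,0,24],[150,-286,30],-1],
    [[0,0,24],[150,-286,30],-1],
    [[0,0,24],[150,-286,30],-1],
    [[0,0,24],[150,-286,30],-1],
    [[0,0,24],[150,-286,30],-1],
    [[0,0,24],[150,-286,30],-1],
    [[0,0,24],[150,-286,30],-1]
  ]
}}

```text
t: 0.77
ee_pos: [0.4333, 0.2959, 0.2496]
eef_rot: [-179.9, 0.0, 178.1]
force: [0.4, 0.3, 0.7]
width: 1.0
finger_force: 0.0
```

{"method": "step_arm", "body": {
  "steps": [
    [[0,0,0],[50,-310,0],-1],
    [[0,0,0],[50,-310,0],-1],
    [[0,0,0],[50,-310,0],-1],
    [[0,0,0],[50,-310,0],-1],
    [[0,0,0],[50,-310,0],-1],
    [[0,0,0],[50,-310,0],-1],
    [[0,0,0],[50,-310,0],-1],
    [[0,0,0],[50,-310,0],-1]
  ]
}}

```text
t: 1.43
ee_pos: [0.4819, -0.0159, 0.2494]
eef_rot: [-179.9, -0.0, 178.0]
force: [0.1, 0.5, -0.6]
width: 1.001
finger_force: 0.0
```

```bash
python3 - <<'E'
from h import *
import pickle
d=pickle.load(open('c0.pkl','rb'));T,S=d['top'],d['side']
m=lambda p,o,k:[(p[i]+.5)/k-.5+o[i] for i in(0,1)]
print(atz(T,*m((370,268),(295,150),4),.038),atz(S,*m((217,62),(215,100),4),.038))
s=manip.sense();print(s['ee_pos'],s['eef_rot'],s['joint_pos'],s['t'])
E
```

```text
[ 0.52931241 -0.24689253  0.038     ] [ 0.53005268 -0.24386052  0.038     ]
[ 0.48189993 -0.01589464  0.24942129] [-1.79865089e+02 -3.05801789e-03  1.77967908e+02] [ -2.02910391  20.12534501   0.64939466 110.75175541  -0.11762419
  49.13532273  86.62554415] 1.4333
```

{"method": "step_arm", "body": {
  "steps": [
    [[0,0,0],[48,-230,-110],-1],
    [[0,0,0],[48,-230,-110],-1],
    [[0,0,0],[48,-230,-110],-1],
    [[0,0,0],[48,-230,-110],-1],
    [[0,0,0],[48,-230,-110],-1],
    [[0,0,0],[48,-230,-110],-1],
    [[0,0,0],[48,-230,-110],-1],
    [[0,0,0],[48,-230,-110],-1]
  ]
}}

```text
t: 2.1
ee_pos: [0.5283, -0.244, 0.1374]
eef_rot: [-180.0, -0.2, 178.0]
force: [-0.7, 0.4, -0.0]
width: 1.002
finger_force: 0.0
```

```bash
python3 - <<'E'
from h import *
s=manip.sense();print(s['ee_pos'],s['eef_rot'],s['qd'])
a=cap('top');b=cap('side')
f=lambda i,u,v,w,h:cv2.resize(cv2.cvtColor(i['pixels'],cv2.COLOR_RGB2BGR)[v:v+h,u:u+w],None,fx=4,fy=4,interpolation=cv2.INTER_CUBIC)
cv2.imwrite('pics/g.png',np.hstack([f(a,335,150,90,110),f(b,215,50,100,110)]))
E
```

```text
[ 0.52831783 -0.24398614  0.13738825] [-179.95707023   -0.19294336  177.95223991] [-3.36725177 -2.99077696 -2.96981686  1.91395081 -1.0917974   1.18139262
 -1.42819226]
```

View pics/g.png

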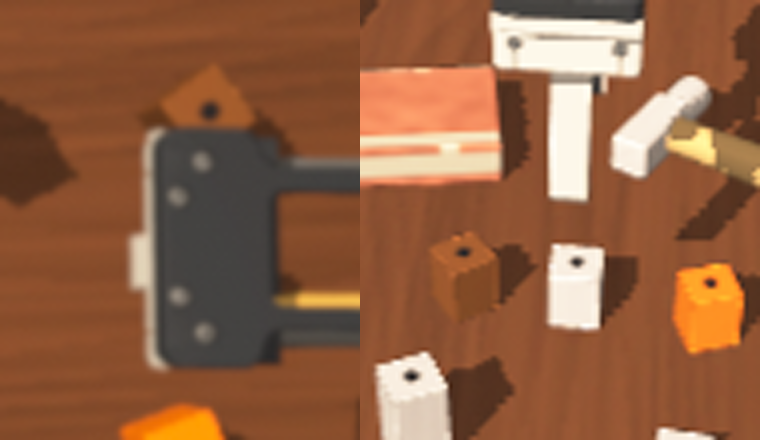

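Side view: the fingers line up with the block (finger centre column 571, spot 577 in the crop). Descending in stages.

{"method": "step_arm", "body": {
  "steps": [
    [[0,0,0],[0,0,-35],-1],
    [[0,0,0],[0,0,-65],-1],
    [[0,0,0],[0,0,-65],-1],
    [[0,0,0],[0,0,-65],-1],
    [[0,0,0],[0,0,-65],-1],
    [[0,0,0],[0,0,-65],-1]
  ]
}}

```text
t: 2.7
ee_pos: [0.5316, -0.2401, 0.0767]
eef_rot: [-179.9, 0.2, 178.3]
force: [0.2, 0.2, 0.6]
width: 1.0
finger_force: 0.0
```

{"method": "step_arm", "body": {
  "steps": [
    [[0,0,0],[-1,-4,-25],-1],
    [[0,0,0],[-1,-4,-50],-1],
    [[0,0,0],[-1,-4,-56],-1],
    [[0,0,0],[-1,-4,-56],-1],
    [[0,0,0],[-1,-4,-56],-1],
    [[0,0,0],[-1,-4,-56],-1],
    [[0,0,0],[-1,-4,-56],-1]
  ]
}}

```text
t: 3.28
ee_pos: [0.5301, -0.2447, 0.02]
eef_rot: [-179.9, 0.1, 178.3]
force: [-0.7, -0.4, 0.7]
width: 0.999
finger_force: 0.0
```

{"method": "step_arm", "body": {
  "steps": [
    [[0,0,0],[0,0,0],1],
    [[0,0,0],[0,0,0],1],
    [[0,0,0],[0,0,0],1],
    [[0,0,0],[0,0,0],1],
    [[0,0,0],[0,0,0],1],
    [[0,0,0],[0,0,0],1],
    [[0,0,0],[0,0,0],1],
    [[0,0,0],[0,0,0],1]
  ]
}}

```text
t: 3.95
ee_pos: [0.529, -0.2444, 0.0184]
eef_rot: [180.0, -0.0, 178.3]
force: [-0.1, -0.6, -0.8]
width: 0.468
finger_force: 0.0
```

{"method": "step_arm", "body": {
  "steps": [
    [[0,0,0],[0,0,0],1],
    [[0,0,0],[0,0,0],1],
    [[0,0,0],[0,0,0],1],
    [[0,0,0],[0,0,0],1],
    [[0,0,0],[0,0,0],1],
    [[0,0,0],[0,0,0],1],
    [[0,0,0],[0,0,0],1],
    [[0,0,0],[0,0,0],1]
  ]
}}

```text
t: 4.62
ee_pos: [0.529, -0.2444, 0.0185]
eef_rot: [-180.0, -0.0, 178.3]
force: [0.2, -0.7, -1.0]
width: 0.318
finger_force: 30.0
```

```bash
python3 - <<'E'
from h import *
P=[];
for i in range(3):
    s=manip.sense();P.append(np.r_[s['ee_pos'],s['eef_rot']]);c=cap('side')
print(np.array(P).round(4));print(s['width'],s['finger_force'])
g=c['pixels'][108:135,255:285].astype(int);k=g.sum(2)<250;y,x=np.nonzero(k)
cv2.imwrite('pics/x.png',c['pixels'])
print(list(zip(x+255,y+108))[:20])
E
```

```text
[[ 5.290000e-01 -2.444000e-01  1.850000e-02 -1.799955e+02 -4.000000e-03
   1.782777e+02]
 [ 5.289000e-01 -2.444000e-01  1.840000e-02 -1.799984e+02 -6.700000e-03
   1.782804e+02]
 [ 5.289000e-01 -2.444000e-01  1.840000e-02 -1.799993e+02 -8.000000e-03
   1.782830e+02]]
0.31556076370792036 29.99975323677063
[(np.int64(284), np.int64(108)), (np.int64(283), np.int64(109)), (np.int64(284), np.int64(109)), (np.int64(283), np.int64(110)), (np.int64(284), np.int64(110)), (np.int64(283), np.int64(111)), (np.int64(284), np.int64(111)), (np.int64(283), np.int64(112)), (np.int64(284), np.int64(112)), (np.int64(283), np.int64(113)), (np.int64(284), np.int64(113)), (np.int64(283), np.int64(114)), (np.int64(284), np.int64(114)), (np.int64(283), np.int64(115)), (np.int64(284), np.int64(115)), (np.int64(283), np.int64(116)), (np.int64(284), np.int64(116)), (np.int64(255), np.int64(117)), (np.int64(256), np.int64(117)), (np.int64(257), np.int64(117))]
```

Gripped at 29.7 mm with 30 N. Lift and carry to the base at about (0.621, 0.107).

{"method": "step_arm", "body": {
  "steps": [
    [[0,0,0],[0,0,25],1],
    [[0,0,0],[0,0,50],1],
    [[0,0,0],[0,0,75],1],
    [[0,0,0],[0,0,100],1],
    [[0,0,2],[10,35,110],1],
    [[0,0,4],[20,65,110],1],
    [[0,0,5.4],[30,95,110],1],
    [[0,0,5.4],[40,125,110],1]
  ]
}}

```text
t: 5.43
ee_pos: [0.5689, -0.1175, 0.1287]
eef_rot: [180.0, -0.0, -176.3]
force: [0.3, 1.3, -2.5]
width: 0.316
finger_force: 30.0
```

{"method": "step_arm", "body": {
  "steps": [
    [[0,0,0],[10,35,0],1],
    [[0,0,0],[20,70,0],1],
    [[0,0,0],[30,105,0],1],
    [[0,0,0],[40,140,0],1],
    [[0,0,0],[45,175,0],1],
    [[0,0,0],[50,205,0],1],
    [[0,0,0],[52,220,0],1],
    [[0,0,0],[52,226,0],1]
  ]
}}

```text
t: 6.1
ee_pos: [0.6204, 0.1111, 0.1279]
eef_rot: [179.9, -0.0, -176.0]
force: [0.9, 0.3, -2.8]
width: 0.32
finger_force: 30.0
```

{"method": "step_arm", "body": {
  "steps": [
    [[0,0,0],[0,0,-20],1],
    [[0,0,0],[0,0,-40],1],
    [[0,0,0],[0,0,-60],1],
    [[0,0,0],[0,0,-75],1],
    [[0,0,0],[0,0,-80],1],
    [[0,0,0],[0,0,-80],1],
    [[0,0,0],[0,0,-80],1],
    [[0,0,0],[0,0,-80],1]
  ]
}}

```text
t: 6.77
ee_pos: [0.6219, 0.106, 0.0496]
eef_rot: [-180.0, 0.1, -176.4]
force: [0.4, 0.9, -2.6]
width: 0.319
finger_force: 30.0
```

```bash
python3 - <<'E'
from h import *
s=manip.sense();print(s['ee_pos'],s['eef_rot'],s['finger_force'],s['force'])
a=cap('top');b=cap('side')
f=lambda i,u,v,w,h:cv2.resize(cv2.cvtColor(i['pixels'],cv2.COLOR_RGB2BGR)[v:v+h,u:u+w],None,fx=5,fy=5,interpolation=cv2.INTER_CUBIC)
cv2.imwrite('pics/p.png',f(b,170,170,130,115))
E
```

```text
[0.62187168 0.10599904 0.0495933 ] [-1.79993554e+02  1.00987174e-01 -1.76368037e+02] 29.999469816684723 [ 0.38702184  0.91920442 -2.61481391]
```

View pics/p.png

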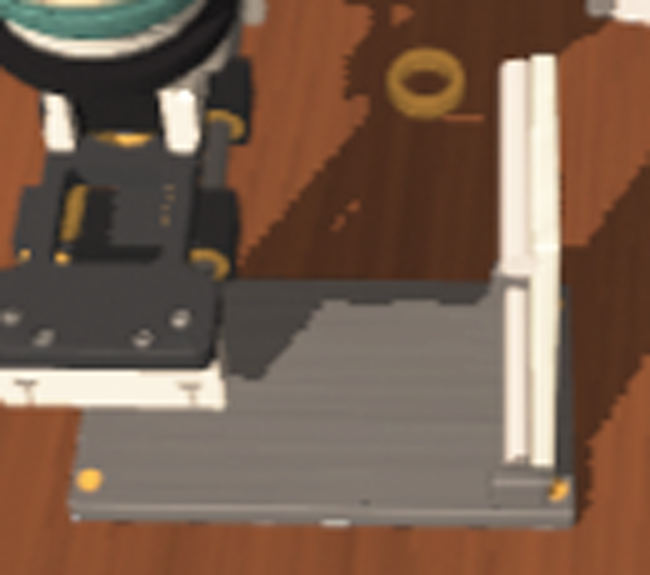

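Side view: the gripper hides the block, and the body is well clear of the plate. Lowering, watching the force.

{"method": "step_arm", "body": {
  "steps": [
    [[0,0,0],[-1,1,-8],1],
    [[0,0,0],[-1,1,-14],1],
    [[0,0,0],[-1,1,-16],1],
    [[0,0,0],[-1,1,-16],1],
    [[0,0,0],[-1,1,-16],1]
  ]
}}

```text
t: 7.28
ee_pos: [0.6198, 0.1077, 0.0321]
eef_rot: [-180.0, -0.0, -176.3]
force: [0.2, 0.1, -2.2]
width: 0.316
finger_force: 30.0
```

{"method": "step_arm", "body": {
  "steps": [
    [[0,0,0],[0,0,0],1],
    [[0,0,0],[0,0,0],1],
    [[0,0,0],[0,0,0],1]
  ]
}}

```text
t: 7.53
ee_pos: [0.6202, 0.1077, 0.0327]
eef_rot: [180.0, 0.0, -176.3]
force: [-0.0, 0.2, -2.6]
width: 0.317
finger_force: 30.0
```

{"method": "step_arm", "body": {
  "steps": [
    [[0,0,0],[0.5,-0.5,-1],1],
    [[0,0,0],[0.5,-0.5,-2],1],
    [[0,0,0],[0.5,-0.5,-2.5],1],
    [[0,0,0],[0.5,-0.5,-2.5],1]
  ]
}}

```text
t: 7.87
ee_pos: [0.6208, 0.1071, 0.0305]
eef_rot: [-180.0, 0.0, -176.3]
force: [-0.5, 0.3, 1.4]
width: 0.321
finger_force: 30.0
```

Contact made (Fz changed from -2.6 to +1.4). Open, then retreat upward.

{"method": "step_arm", "body": {
  "steps": [
    [[0,0,0],[0,0,0],-1],
    [[0,0,0],[0,0,0],-1],
    [[0,0,0],[0,0,0],-1],
    [[0,0,0],[0,0,0],-1],
    [[0,0,0],[0,0,0],-1],
    [[0,0,0],[0,0,0],-1],
    [[0,0,0],[0,0,0],-1],
    [[0,0,0],[0,0,0],-1]
  ]
}}

```text
t: 8.53
ee_pos: [0.6205, 0.1072, 0.03]
eef_rot: [180.0, -0.0, -176.3]
force: [-0.1, 0.3, 0.6]
width: 0.846
finger_force: 0.0
```

{"method": "step_arm", "body": {
  "steps": [
    [[0,0,0],[0,0,15],-1],
    [[0,0,0],[0,0,40],-1],
    [[0,0,0],[0,0,80],-1],
    [[0,0,0],[0,0,120],-1],
    [[0,0,0],[0,0,160],-1],
    [[0,0,0],[0,0,190],-1],
    [[0,0,0],[0,0,200],-1],
    [[0,0,0],[0,0,200],-1]
  ]
}}

```text
t: 9.2
ee_pos: [0.6223, 0.1075, 0.2332]
eef_rot: [179.9, 0.4, -176.3]
force: [0.4, -0.3, 0.5]
width: 1.001
finger_force: 0.0
```

{"method": "step_arm", "body": {
  "steps": [
    [[0,0,0],[-40,-10,10],1],
    [[0,0,0],[-80,-20,20],1],
    [[0,0,0],[-120,-30,20],1],
    [[0,0,0],[-150,-40,20],1],
    [[0,0,0],[-180,-40,20],1],
    [[0,0,0],[-205,-40,20],1],
    [[0,0,0],[-215,-40,20],1],
    [[0,0,0],[-215,-40,20],1]
  ]
}}

```text
t: 9.87
ee_pos: [0.4027, 0.0669, 0.2489]
eef_rot: [-180.0, -0.2, -176.3]
force: [0.3, 0.4, -0.1]
width: 0.469
finger_force: 0.0
```

```bash
python3 - <<'E'
from h import *
import pickle
s=manip.sense();print(s['ee_pos'],s['eef_rot'],s['joint_pos'],s['t'],s['width'])
a=cap('top');b=cap('side');pickle.dump((a,b),open('c1.pkl','wb'))
f=lambda i,u,v,w,h:cv2.resize(cv2.cvtColor(i['pixels'],cv2.COLOR_RGB2BGR)[v:v+h,u:u+w],None,fx=4,fy=4,interpolation=cv2.INTER_CUBIC)
cv2.imwrite('pics/q.png',np.hstack([f(a,140,130,90,130),f(b,180,160,110,130)]))
E
```

```text
[0.40265129 0.0668903  0.24887268] [-179.97275182   -0.22102664 -176.26657918] [-15.25179189  14.08861742   2.34236267 120.4677895   -0.80880209
  45.68029451  81.32099058] 9.8667 0.4692021854159623
```

View pics/q.png

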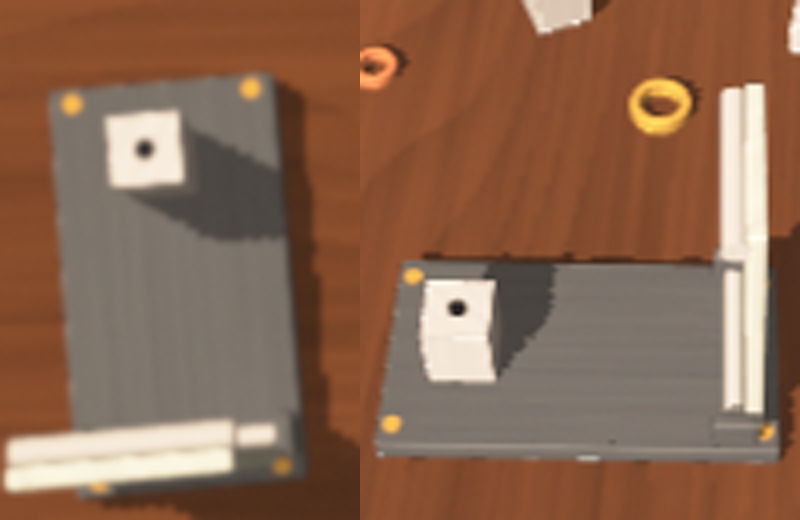

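Block upright on the base: spot at (145,149) in the top crop and (97,308) in the side crop. I'll check it in the base frame, and work out the plate angle.

```bash
python3 - <<'E'
from h import *
import pickle
T,S=pickle.load(open('c1.pkl','rb'))
m=lambda p,o:[(p[i]+.5)/4-.5+o[i] for i in(0,1)]
a=np.radians(3.7);R=np.array([[np.cos(a),np.sin(a)],[-np.sin(a),np.cos(a)]])
for n,c,o,sp,sc in(('T',T,(140,130),(145,149),[(72,104),(251,88),(282,466)]),('S',S,(180,160),(97,308),[(32,424),(54,276),(407,432)])):
    P=[atz(c,*m(q,o),.012)[:2] for q in sc]
    C=(P[1]+np.array(P[2] if n=='S' else P[2]))/2 if n=='S' else (P[0]+P[2])/2
    b=atz(c,*m(sp,o),.050)[:2]
    print(n,C.round(4),b.round(4),'rel mm',(R@(b-C)*1e3).round(1), 'spotP-P',[(R@(b-p)*1e3).round(1).tolist() for p in P])
# plate: side view bottom/top of outer face near edge: predict plate corners for angles
C=np.array([.5673,.1035]);U=np.array([np.cos(a),np.sin(a)]);V=np.array([-U[1],U[0]])
for th in(1.4,1.45,1.5,1.55,1.6):
    out=[]
    for y in(.039,-.039):
        for h in(.012,.004):
            x=-.07+.14*np.cos(th)-h*np.sin(th);z=.018+.14*np.sin(th)+h*np.cos(th)
            X=np.r_[C+U*x+V*y,z]
            out.append([((proj(S,X)-(180,160))*4+[360,0]).round().tolist(),((proj(T,X)-(140,130))*4).round().tolist()])
    print(th,out)
E
```

```text
T [0.5673 0.1011] [0.6213 0.1069] rel mm [54.3  2.3] spotP-P [[-29.3, -37.4], [-29.4, 42.0], [137.9, 42.1]]
S [0.5679 0.1033] [0.6224 0.109 ] rel mm [54.7  2.2] spotP-P [[-29.0, -37.1], [-28.8, 42.3], [138.1, -37.9]]
1.4 [[[717.0, 237.0], [-5.0, 433.0]], [[696.0, 238.0], [-6.0, 410.0]], [[717.0, 80.0], [221.0, 412.0]], [[698.0, 82.0], [220.0, 389.0]]]
1.45 [[[736.0, 236.0], [-4.0, 453.0]], [[715.0, 237.0], [-5.0, 430.0]], [[734.0, 80.0], [223.0, 432.0]], [[715.0, 81.0], [221.0, 409.0]]]
1.5 [[[754.0, 236.0], [-3.0, 474.0]], [[733.0, 237.0], [-4.0, 450.0]], [[752.0, 80.0], [224.0, 453.0]], [[732.0, 81.0], [223.0, 429.0]]]
1.55 [[[773.0, 237.0], [-1.0, 494.0]], [[752.0, 237.0], [-3.0, 471.0]], [[769.0, 81.0], [226.0, 473.0]], [[749.0, 81.0], [224.0, 450.0]]]
1.6 [[[792.0, 238.0], [1.0, 514.0]], [[770.0, 238.0], [-1.0, 491.0]], [[786.0, 82.0], [228.0, 493.0]], [[766.0, 81.0], [226.0, 470.0]]]
```

Block in the base frame: x ≈ 54.5 mm, y ≈ +2 mm, good. Plate angle ≈ 1.53 rad. Now bring the shut fingers in front of the plate's face.

{"method": "step_arm", "body": {
  "steps": [
    [[0,0,0],[20,28,-20],1],
    [[0,0,0],[40,28,-50],1],
    [[0,0,0],[55,28,-80],1],
    [[0,0,0],[58,28,-100],1],
    [[0,0,0],[58,28,-102],1],
    [[0,0,0],[58,28,-102],1],
    [[0,0,0],[58,28,-102],1],
    [[0,0,0],[58,28,-102],1]
  ]
}}

```text
t: 10.63
ee_pos: [0.4644, 0.0954, 0.1491]
eef_rot: [180.0, 0.1, -176.3]
force: [-0.4, 0.3, -0.1]
width: 0.01
finger_force: 0.0
```

{"method": "step_arm", "body": {
  "steps": [
    [[0,0,0],[3,0.2,0],1],
    [[0,0,0],[6,0.4,0],1],
    [[0,0,0],[9,0.6,-1],1],
    [[0,0,0],[12,0.8,-1],1],
    [[0,0,0],[15,1,-2],1],
    [[0,0,0],[18,1.2,-2],1],
    [[0,0,0],[21,1.4,-2],1],
    [[0,0,0],[24,1.6,-2],1]
  ]
}}

```text
t: 11.3
ee_pos: [0.4872, 0.0967, 0.1458]
eef_rot: [-180.0, -0.1, -176.3]
force: [-1.2, 0.6, 1.3]
width: 0.007
finger_force: 0.9
```

{"method": "step_arm", "body": {
  "steps": [
    [[0,0,0],[3,0.2,0],1],
    [[0,0,0],[6,0.4,0],1],
    [[0,0,0],[9,0.6,-1],1],
    [[0,0,0],[12,0.8,-1],1],
    [[0,0,0],[15,1,-2],1],
    [[0,0,0],[18,1.2,-2],1],
    [[0,0,0],[21,1.4,-3],1],
    [[0,0,0],[24,1.6,-3],1]
  ]
}}

```text
t: 11.97
ee_pos: [0.5118, 0.0984, 0.1428]
eef_rot: [-180.0, -0.0, -176.3]
force: [-0.8, -0.8, -0.5]
width: 0.004
finger_force: 0.5
```

{"method": "step_arm", "body": {
  "steps": [
    [[0,0,0],[4,0.2,0],1],
    [[0,0,0],[8,0.5,-1],1],
    [[0,0,0],[12,0.8,-2],1],
    [[0,0,0],[16,1,-3],1],
    [[0,0,0],[20,1.3,-4],1],
    [[0,0,0],[23,1.5,-5],1],
    [[0,0,0],[26,1.7,-6],1],
    [[0,0,0],[29,1.9,-7.5],1]
  ]
}}

```text
t: 12.63
ee_pos: [0.541, 0.1003, 0.1355]
eef_rot: [180.0, 0.0, -176.3]
force: [-1.2, 0.7, -0.4]
width: 0.003
finger_force: 0.3
```

```bash
python3 - <<'E'
from h import *
b=cap('side');s=manip.sense();print(s['ee_pos'],s['force'])
f=lambda i,u,v,w,h:cv2.resize(cv2.cvtColor(i['pixels'],cv2.COLOR_RGB2BGR)[v:v+h,u:u+w],None,fx=4,fy=4,interpolation=cv2.INTER_CUBIC)
cv2.imwrite('pics/r.png',f(b,170,130,150,150))
E
```

```text
[0.54166051 0.10037586 0.1352396 ] [-0.05579568 -0.20781717  0.19135613]
```

View pics/r.png

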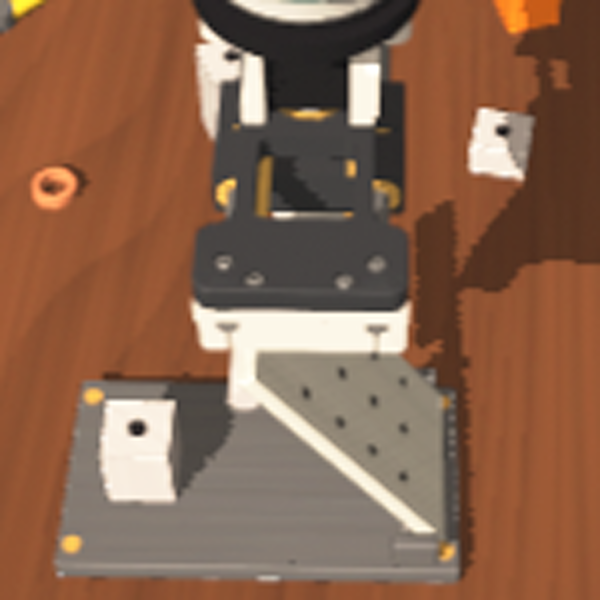

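The plate follows the fingers and is now near 1.0 rad, with its free edge at crop (250,385). Continuing forward and down.

{"method": "step_arm", "body": {
  "steps": [
    [[0,0,0],[3,0.2,-2],1],
    [[0,0,0],[6,0.4,-4],1],
    [[0,0,0],[9,0.6,-6],1],
    [[0,0,0],[12,0.8,-8],1],
    [[0,0,0],[15,1,-9.5],1],
    [[0,0,0],[18,1.2,-11.5],1],
    [[0,0,0],[20,1.3,-13],1],
    [[0,0,0],[22,1.4,-15],1]
  ]
}}

```text
t: 13.35
ee_pos: [0.5628, 0.1017, 0.1203]
eef_rot: [180.0, 0.0, -176.3]
force: [0.6, -0.2, 0.1]
width: 0.005
finger_force: 0.1
```

{"method": "step_arm", "body": {
  "steps": [
    [[0,0,0],[2,0.2,-2],1],
    [[0,0,0],[4,0.3,-4],1],
    [[0,0,0],[6,0.4,-6],1],
    [[0,0,0],[8,0.5,-8],1],
    [[0,0,0],[9.5,0.6,-10],1],
    [[0,0,0],[11,0.7,-12],1],
    [[0,0,0],[12,0.8,-13],1],
    [[0,0,0],[12,0.8,-13],1]
  ]
}}

```text
t: 14.02
ee_pos: [0.5745, 0.1024, 0.1072]
eef_rot: [-180.0, -0.0, -176.3]
force: [0.1, 0.4, 0.6]
width: 0.008
finger_force: 0.0
```

{"method": "step_arm", "body": {
  "steps": [
    [[0,0,0],[-5,0,8],1],
    [[0,0,0],[-15,-1,35],1],
    [[0,0,0],[-30,-2,70],1],
    [[0,0,0],[-55,-4,100],1],
    [[0,0,0],[-80,-6,120],1],
    [[0,0,0],[-110,-20,130],1],
    [[0,0,0],[-140,-40,130],1],
    [[0,0,0],[-160,-50,130],1]
  ]
}}

```text
t: 14.68
ee_pos: [0.4114, 0.0508, 0.2387]
eef_rot: [-180.0, 0.0, -176.3]
force: [-0.8, 0.2, -1.1]
width: 0.004
finger_force: 0.0
```

{"method": "step_arm", "body": {
  "steps": [
    [[0,0,0],[0,0,0],1],
    [[0,0,0],[0,0,0],1],
    [[0,0,0],[0,0,0],1],
    [[0,0,0],[0,0,0],1],
    [[0,0,0],[0,0,0],1],
    [[0,0,0],[0,0,0],1],
    [[0,0,0],[0,0,0],1],
    [[0,0,0],[0,0,0],1]
  ]
}}

```text
t: 15.35
ee_pos: [0.4147, 0.0526, 0.2373]
eef_rot: [-180.0, -0.0, -176.3]
force: [-0.1, -0.1, -0.2]
width: 0.005
finger_force: 0.0
```

{"method": "step_arm", "body": {
  "steps": [
    [[0,0,0],[0,0,0],1],
    [[0,0,0],[0,0,0],1],
    [[0,0,0],[0,0,0],1],
    [[0,0,0],[0,0,0],1],
    [[0,0,0],[0,0,0],1],
    [[0,0,0],[0,0,0],1],
    [[0,0,0],[0,0,0],1],
    [[0,0,0],[0,0,0],1]
  ]
}}

```text
t: 16.02
ee_pos: [0.4145, 0.0525, 0.2375]
eef_rot: [180.0, -0.0, -176.3]
force: [0.5, 0.5, -0.2]
width: 0.008
finger_force: 0.0
```

{"method": "step_arm", "body": {
  "steps": [
    [[0,0,0],[0,0,0],1],
    [[0,0,0],[0,0,0],1],
    [[0,0,0],[0,0,0],1],
    [[0,0,0],[0,0,0],1],
    [[0,0,0],[0,0,0],1],
    [[0,0,0],[0,0,0],1],
    [[0,0,0],[0,0,0],1],
    [[0,0,0],[0,0,0],1]
  ]
}}

```text
t: 16.68
ee_pos: [0.4145, 0.0525, 0.2375]
eef_rot: [180.0, -0.0, -176.3]
force: [-0.1, -0.1, 0.1]
width: 0.005
finger_force: 0.0
```

{"method": "step_arm", "body": {
  "steps": [
    [[0,0,0],[0,0,0],1],
    [[0,0,0],[0,0,0],1],
    [[0,0,0],[0,0,0],1],
    [[0,0,0],[0,0,0],1],
    [[0,0,0],[0,0,0],1],
    [[0,0,0],[0,0,0],1],
    [[0,0,0],[0,0,0],1],
    [[0,0,0],[0,0,0],1]
  ]
}}

```text
t: 17.35
ee_pos: [0.4145, 0.0524, 0.2375]
eef_rot: [180.0, -0.0, -176.3]
force: [0.1, 0.3, 0.3]
width: 0.003
finger_force: 0.0
```

```bash
python3 - <<'E'
from h import *
b=cap('side','f.png');s=manip.sense();print(s['ee_pos'],s['force'],s['t'])
a=np.radians(3.7);C=np.array([.5673,.103]);U=np.array([np.cos(a),np.sin(a)]);V=np.array([-U[1],U[0]])
im=cv2.cvtColor(b['pixels'],cv2.COLOR_RGB2BGR)
for th in(.25,.297,.35):
    print(th,[((proj(b,np.r_[C+U*(-.07+.14*np.cos(th)-h*np.sin(th))+V*.039,.018+.14*np.sin(th)+h*np.cos(th)])-(170,160))*5).round() for h in(.012,.004)])
cv2.imwrite('pics/f5.png',cv2.resize(im[160:280,170:300],None,fx=5,fy=5,interpolation=cv2.INTER_CUBIC))
E
```

```text
[0.41449245 0.05247593 0.23747162] [-0.12052621  0.32764253 -0.68764228] 17.4
0.25 [array([132., 451.]), array([129., 463.])]
0.297 [array([137., 441.]), array([133., 453.])]
0.35 [array([144., 431.]), array([138., 442.])]
```

View pics/f5.png

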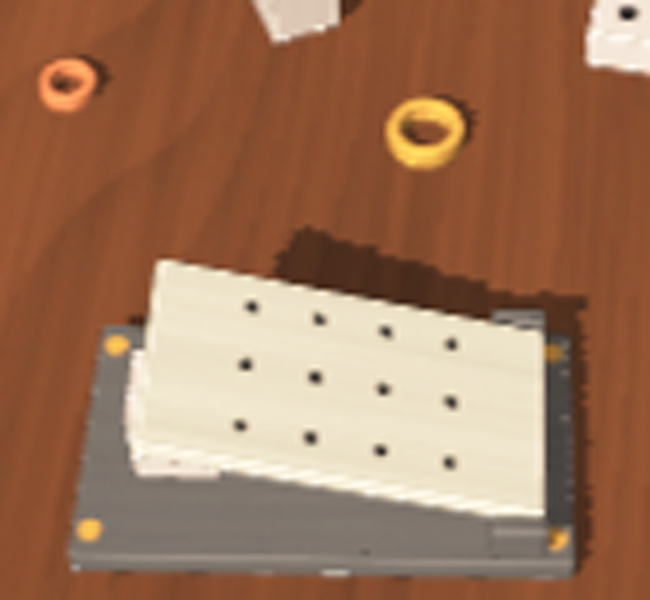

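The plate rests on the block: its near corner is at (136,443) in the crop, against (137,441) predicted for 0.297 rad. I'll let it rest another moment, check nothing moves, and hand in.

{"method": "step_arm", "body": {
  "steps": [
    [[0,0,0],[0,0,0],1],
    [[0,0,0],[0,0,0],1],
    [[0,0,0],[0,0,0],1],
    [[0,0,0],[0,0,0],1],
    [[0,0,0],[0,0,0],1],
    [[0,0,0],[0,0,0],1],
    [[0,0,0],[0,0,0],1],
    [[0,0,0],[0,0,0],1]
  ]
}}

```text
t: 18.07
ee_pos: [0.4145, 0.0524, 0.2375]
eef_rot: [-180.0, -0.0, -176.3]
force: [-0.2, 0.6, -0.4]
width: 0.006
finger_force: 0.0
```

```bash
python3 - <<'E'
from h import *
o=cv2.cvtColor(cv2.imread('pics/f.png'),cv2.COLOR_BGR2RGB).astype(int)
d=np.abs(cap('side')['pixels'].astype(int)-o)[160:280,170:300].max();print(d)
if d<40: print(manip.hand_in())
E
```

```text
3
the job is handed in; nothing more can be done
None
```

Job handed in at about 18 s: the 38 mm block stands on the base about 0.5 mm off in x and 2 mm off in y, and the plate's bar rests on it at about 0.297 rad with the arm clear of everything.

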